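# Set the desk timer to its orange mark without spinning it

## Robot

A 6-joint arm with a two-finger parallel gripper is mounted at the origin on a cart in front of the work surface, level with it; the furniture and walls round the work are solid. World frame = base frame: x ahead of the robot, y to its left, z up, the work surface at z = 0. Lengths are in mm, angles in rad, forces in N, time in s.
With the tool pointing down it reaches from about 275 to 1000 mm from the base axis. Payload 8.4 kg.
Tool frame: the origin (TCP) lies at the very end of the fingers, on their centre line; the grasp point (between the pads) lies 19 mm behind it; z points along the fingers, y is the direction in which the jaws open and shut (so a half turn about z gives the same grasp; the last joint's range is limited). The gripper opens to 85 mm and grips with 20 to 120 N. Pads are 22 mm wide; open, the fingers measure 114 mm over their backs; the gripper's body (76 mm by 85 mm) begins 54 mm behind the grasp point. The pads swing forward as they close: fully open they stand 13 mm farther back than shut.
Start: joints at [-1.179, 0.353, 1.633, -0, 1.155, -0.002], TCP at [239.811, -577.164, 231.281] pointing down, gripper open.
Joint ranges: [-2.63, 2.63], [-0.92, 2.1], [0.06, 2.66], [-1.3, 4.44], [0, 2.69], [-3.02, 3.02]. Speed limits (rad/s): [2.22, 2.22, 2.79, 3.14, 3.14, 3.14].

## Interface

Orientations are given as [roll, pitch, yaw] about the fixed x, y, z axes, in that order (R = Rz(yaw) Ry(pitch) Rx(roll)).
In Python, from rig import sense, grab_frame, get_calibration, sign_off, boxes_of, trace gives the robot as it stands.
- The arm moves only by the tool servo_tool, never from a script. Its argument "rows" is a list of rows, each a list of 3 entries, a list of its own where there are three numbers: the finger opening in mm, from 0 to 85.4, then the shift along the tool's x, y, z in mm, then the turn, a rotation vector about the tool's x, y, z in degrees. A call has 1 to 8 rows; each row shifts and turns the commanded pose from where the row before left it, along the tool's axes as they then stand; what a row does not reach is not made up. A row lasts 1/8 s, in which the tool goes at most 62.5 mm and 10.7 degrees, less where a joint would pass 70% of its speed; a pose out of reach is approached as far as the arm can. A call is refused whole if a number of a shift passes 62.5 or a number of a turn 10.7, either way. A call with a gripper value outside its range is refused whole. The fingers move at their own pace and stop on an object; "force" is the grip in N (left out, the last holds). Time passes only in rows, so rows that do not move let the fingers close. It gives the time, the measured TCP pose, the force and the opening at its end, in the units of the state.
- sense(): the state, without advancing time (a new reading comes with each control period).
- grab_frame(name): name is "side" or "top" or "wrist"; returns the picture (400x640x3 uint8, blue, green, red); there is no depth.
- get_calibration(name): a dict with "intrinsics" (3x3 intrinsics, pixels), "world_to_cam" (4x4, takes a point from world to camera coordinates). Camera axes: x right, y down, z forward; pixel columns grow to the right and rows downward; lengths in mm; the calibration is good to about 2 mm. A picture is of the moment at which its call begins: read the wrist's pose just before it. get_calibration takes no time and is no camera call; for the wrist camera it gives the pose at the moment of the call.
- sign_off(): hands the job in, once; it reports no verdict.
Trained networks look in the newest picture that a camera, given by its name, has taken for a name from the list of things; names that differ only in an ending like _2 or _b are one class to them, and where a whole thing is asked for, a point or a joint stands for the part that bears it (a point fixed in the world has none). Each returns a list of dicts, best first, with "conf" (0 to 1); they miss things now and then, are a little off and sometimes report something else, mostly with a low value. They report only what shows in the picture. A call takes as long as a camera call.
- boxes_of(camera, thing): "centre" ([x, y, z] in mm, in the coordinates of the camera as it stood for that picture, good to about 4 mm: the middle of the surface that is visible of it).
- trace(camera, thing): "mask" (400x640 bool, what is visible of it).
The state is a dict: "clock": time; "qpos": joint angles; "qvel": joint speeds; "joint_efforts": joint torques, N m; "eef_pos": TCP position; "tcp_rot": TCP orientation; "contact_force": force on the tool from outside, world axes, zero at the start; "wrist_torque": the same for the moment, N m; "opening": opening from 0.0 (shut) to 1.0 (fully open).
Only numpy, scipy, OpenCV 4.12 (cv2) and the standard library are available. Lean on these libraries where they do the work, as an engineer would, in place of code of your own. Each camera call takes 0.05 s, during which the arm holds its last target. There are 200 camera calls.

## Task

Set the square white desk timer: turn its dial clockwise until the white pointer line points at the orange mark, then let go. The timer is light and stands loose with a stiff dial, so press down firmly on the dial all the while you turn it, so that the timer's body neither spins nor slides on the desk. Leave the round black volume control, which has a dial just like it, alone.

Things in the scene. Friction and masses are not known exactly. Their poses are not given: they have to be found in the camera images.
- timer_dial (a joint): Angle of the timer's dial (rad), growing clockwise seen from above. 1.5: the white pointer line is exactly at the orange mark. Stops at 0 and 3.0; starts between 0.2 and 0.8; stays where it is left. Turning it takes 0.2 N m, more than the timer resists on the desk by its own weight (it would spin along); with 12 to 20 N pressed straight down on it the timer stays put.
- timer_grip (a point): On the axis of the timer's black dial, half-way up its bar grip, 66 mm above the desk; turns with the dial: x along the bar, -x towards its end with the pointer line, z up. Dial: a 65 mm disc, its top 51 mm above the desk, carries the upright bar, 54 long, 14 wide, 30 high (top at 81 mm), to be grasped across its 14 mm. Disc and bar are one piece: fingertips may press on the disc.
- timer_mark (a point): Centre of the orange mark (13 x 7 mm) on the timer's top face, 41 mm above the desk, 42.5 mm from the dial's axis, fixed to the timer, which is a loose white box 104 x 104 mm, 41 mm high, about 0.19 kg, on four small rubber feet, with a dark window in one side and grey ticks round the dial. Axes: those of the box; the window looks to -x.
- volume_pointer (a point): Pointer end of the bar grip on the volume control, 66 mm above the desk, 27 mm from that dial's axis (+x leads from here to the axis); turns with that dial. The volume control is a loose round black unit, 104 mm across, 41 mm high, with a blue mark and a grey dial of the same shape and size as the timer's. Not to be moved.

How it is judged (in metres and radians):
At the end, for the whole second after the job is handed in: The timer's dial points at its orange mark to within 0.2 rad (11 degrees) either way; the orange mark and the dial's axis are each within 15 mm of where they were at the start (the timer's body neither spun nor slid); the volume control with its dial is within 10 mm of where it was (value of joint timer_dial between 1.3 and 1.7 rad and distance of each of timer_mark, timer_grip from where it was at the start of the episode below 0.015 m and distance of volume_pointer from where it was at the start of the episode below 0.01 m); the robot touches nothing.
It fails at once if the timer's body is spun, shoved or lifted: its orange mark or its dial's axis is more than 20 mm from where it was (distance of any of timer_mark, timer_grip from where it was at the start of the episode above 0.02 m).
It fails at once if the volume control or its dial is moved by more than 10 mm (distance of volume_pointer from where it was at the start of the episode above 0.01 m).
It also fails if it takes over 32 s, if anything falls off the work surface, if the arm or the gripper's body presses on something with over 40 N, if the wrist force passes 120 N, or if a joint passes its speed limit or range.

## Working session

There is one attempt and no reset: what is moved stays moved. The work goes in short steps, Python scripts to look and compute and a tool call to move; the robot and the scene stay as the last step left them, time stands still between calls to the robot, and variables do not carry over. Pictures are saved under pics/ and viewed, about 8 in all and at most 12, crops included, and the job is handed in when it is done.

Besides the shell and the picture viewer there is one more tool, called after "Emit:" as name([rows], argument=value, ...), one row to a line, values as JSON. servo_tool: Moves the arm, as the interface text tells. Its arguments: {"type":"object","properties":{"rows":{"type":"array","items":{"type":"array"}},"force":{"type":"number"}},"required":["rows"]}

```bash
mkdir -p pics; ls; cat > h.py <<'E'
import numpy as np, cv2
from rig import *
def ray(cal,uv):
    K=np.array(cal["intrinsics"]);T=np.array(cal["world_to_cam"]);R,t=T[:3,:3],T[:3,3]
    return -R.T@t, R.T@(np.linalg.inv(K)@np.array([uv[0],uv[1],1.]))
def onz(cal,uv,z):
    o,d=ray(cal,uv); return o+d*(z-o[2])/d[2]
def toworld(cal,p):
    T=np.array(cal["world_to_cam"]); return T[:3,:3].T@(np.array(p)-T[:3,3])
def proj(cal,p):
    T=np.array(cal["world_to_cam"]);q=np.array(cal["intrinsics"])@(T[:3,:3]@np.array(p,float)+T[:3,3]);return q[:2]/q[2]
E
python3 - <<'E'
from h import *
np.set_printoptions(precision=3,suppress=True)
print(sense())
for c in ["top","side"]:
    im=grab_frame(c);cal=get_calibration(c);cv2.imwrite(f"pics/{c}0.png",im)
    print(c,ray(cal,(320,200)))
    for th in ["timer_grip","timer_mark","volume_pointer"]:
        for b in boxes_of(c,th)[:2]: print(c,th,b["conf"],toworld(cal,b["centre"]),proj(cal,toworld(cal,b["centre"])))
E
```

```text
pics
{'clock': 0.0, 'qpos': array([-1.179,  0.354,  1.634, -0.   ,  1.155, -0.002]), 'qvel': array([ 0.   ,  0.002, -0.001,  0.   ,  0.001,  0.   ]), 'joint_efforts': array([  0.001, -60.525, -34.207,  -0.   ,   0.009,  -0.   ]), 'eef_pos': array([ 239.63 , -576.718,  230.547]), 'tcp_rot': array([-3.14 , -0.   ,  0.394]), 'contact_force': array([ 0.782,  0.389, -0.795]), 'wrist_torque': array([ 0.037,  0.02 , -0.02 ]), 'opening': 0.9968078379437469}
top (array([ 401.909,   14.046, 1120.8  ]), array([ 0.094, -0.022, -0.995]))
top timer_grip 0.87 [484.132 156.036  55.161] [245.853 207.582]
top timer_mark 0.7 [483.249 158.136  39.092] [245.849 208.517]
top volume_pointer 0.8 [ 475.254 -134.602   54.232] [375.899 213.017]
side (array([390.796, 764.058, 727.212]), array([ 0.112, -0.751, -0.651]))
side timer_grip 0.61 [489.219 172.332  52.797] [314.246 260.506]
side timer_mark 0.82 [481.908 177.344  41.911] [317.417 266.425]
```

View pics/top0.png

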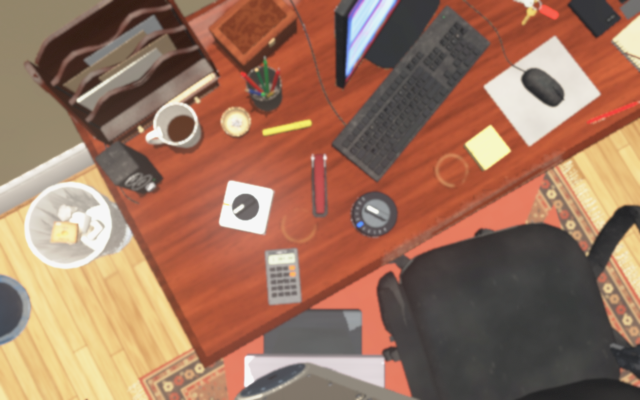

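The timer (white, black dial) is at about (246,208). The volume control (black, grey dial) is at about (374,213). Next I'll check the side view and enlarged crops.

```bash
python3 - <<'E'
from h import *
t=cv2.imread("pics/top0.png");s=cv2.imread("pics/side0.png")
a=cv2.resize(t[170:245,205:285],(400,375),interpolation=cv2.INTER_CUBIC)
b=cv2.resize(s[220:295,275:355],(400,375),interpolation=cv2.INTER_CUBIC)
o=np.vstack([np.hstack([a,b]),np.hstack([cv2.resize(s,(360,225)),np.zeros((225,440,3),np.uint8)])])
cv2.imwrite("pics/c0.png",o)
c=get_calibration("top");print(proj(c,[240,-577,230]),proj(c,[0,0,0]))
w=get_calibration("wrist");print(ray(w,(320,200)),w)
E
```

```text
[629.76952468 337.02562271] [313.29857663 424.02653518]
(array([ 307.33407659, -550.19571985,  373.14835111]), array([-0.25786106, -0.09719679, -0.96141765])) {'intrinsics': array([[292.39214744,   0.        , 322.31813366],
       [  0.        , 292.39214744, 204.14099575],
       [  0.        ,   0.        ,   1.        ]]), 'world_to_cam': array([[ 3.83683876e-01, -9.23463583e-01, -1.30147861e-03,
        -6.25519196e+02],
       [-8.83921522e-01, -3.67662069e-01,  2.88976376e-01,
        -3.84579504e+01],
       [-2.67337664e-01, -1.09725171e-01, -9.57335344e-01,
         3.79019760e+02],
       [ 0.00000000e+00,  0.00000000e+00,  0.00000000e+00,
         1.00000000e+00]])}
```

View pics/c0.png

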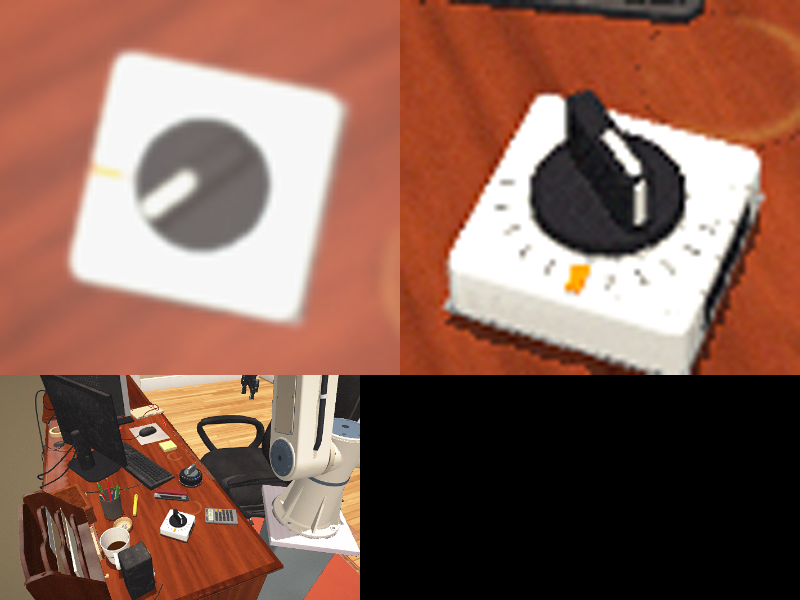

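Crops: the timer is about 6° off the image axes, with the orange mark on its left (+y) side. The pointer is at lower left and needs roughly 45° clockwise. Next I'll bring the wrist camera over the timer for a precise look.

```bash
cat > plan.py <<'E'
from h import *
from scipy.spatial.transform import Rotation as Ro
def plan(target,yaw,n,op=85):
    s=sense();p=np.array(s["eef_pos"]);R=Ro.from_euler("xyz",s["tcp_rot"]);
    y0=s["tcp_rot"][2]; 
    dz=-np.degrees(yaw-y0)/n
    print("clock",s["clock"],p,s["tcp_rot"],"F",s["contact_force"],"open",s["opening"])
    for i in range(n):
        d=(np.array(target)-p)/(n-i); t=R.inv().apply(d); t=np.round(t,1)
        print([op,t.tolist(),[0,0,round(dz,2)]])
        p=p+R.apply(t); R=R*Ro.from_rotvec([0,0,np.radians(round(dz,2))])
    print(p,R.as_euler("xyz"))
E
python3 -c "
from plan import *
plan([519,108,240],2.2,14)"
```

```text
clock 0.4 [ 239.77514692 -577.10112233  231.15106483] [-3.14132604e+00 -5.57921192e-06  3.93815704e-01] F [-0.78919741  0.57863471 -0.53130049] open 0.9975755849080244
[85, [37.2, -37.5, -0.6], [0, 0, np.float64(-7.39)]]
[85, [41.7, -32.4, -0.6], [0, 0, np.float64(-7.39)]]
[85, [45.5, -26.8, -0.6], [0, 0, np.float64(-7.39)]]
[85, [48.6, -20.7, -0.6], [0, 0, np.float64(-7.39)]]
[85, [50.9, -14.3, -0.6], [0, 0, np.float64(-7.39)]]
[85, [52.3, -7.6, -0.6], [0, 0, np.float64(-7.39)]]
[85, [52.8, -0.9, -0.6], [0, 0, np.float64(-7.39)]]
[85, [52.5, 5.9, -0.6], [0, 0, np.float64(-7.39)]]
[85, [51.3, 12.7, -0.7], [0, 0, np.float64(-7.39)]]
[85, [49.3, 19.2, -0.6], [0, 0, np.float64(-7.39)]]
[85, [46.4, 25.3, -0.7], [0, 0, np.float64(-7.39)]]
[85, [42.8, 31.1, -0.6], [0, 0, np.float64(-7.39)]]
[85, [38.4, 36.3, -0.7], [0, 0, np.float64(-7.39)]]
[85, [33.4, 41.0, -0.6], [0, 0, np.float64(-7.39)]]
[519.02778133 108.02491263 239.99408347] [ 3.14152517e+00 -2.57991953e-04  2.19953336e+00]
```

Emit:
servo_tool([
  [85,[0,0,-60],[0,0,0]],
  [85,[37.2,-37.5,0],[0,0,-7.4]],
  [85,[41.7,-32.4,0],[0,0,-7.4]],
  [85,[45.5,-26.8,0],[0,0,-7.4]],
  [85,[48.6,-20.7,0],[0,0,-7.4]],
  [85,[50.9,-14.3,0],[0,0,-7.4]],
  [85,[52.3,-7.6,0],[0,0,-7.4]],
  [85,[52.8,-0.9,0],[0,0,-7.4]],
])

```text
clock: 1.4
eef_pos: [379.7, -233.1, 291.6]
tcp_rot: [3.141, 0.0, 1.302]
contact_force: [1.1, 0.0, -0.0]
opening: 0.998
```

Emit:
servo_tool([
  [85,[52.5,5.9,0],[0,0,-7.4]],
  [85,[51.3,12.7,0],[0,0,-7.4]],
  [85,[49.3,19.2,0],[0,0,-7.4]],
  [85,[46.4,25.3,10],[0,0,-7.4]],
  [85,[42.8,31.1,10],[0,0,-7.4]],
  [85,[38.4,36.3,10],[0,0,-7.4]],
  [85,[33.4,41,10],[0,0,-7.4]],
  [85,[0,0,10],[0,0,0]],
])

```text
clock: 2.4
eef_pos: [519.4, 111.3, 240.9]
tcp_rot: [3.141, -0.0, 2.207]
contact_force: [-0.4, -0.2, -0.8]
opening: 0.993
```

Emit:
servo_tool([
  [85,[0,0,0],[0,0,0]],
  [85,[0,0,0],[0,0,0]],
])

```text
clock: 2.65
eef_pos: [518.1, 107.3, 241.6]
tcp_rot: [-3.142, 0.0, 2.2]
contact_force: [0.5, 0.6, -0.5]
opening: 0.995
```

```bash
python3 - <<'E'
from h import *
np.set_printoptions(precision=3,suppress=True)
s=sense();print(s["clock"],s["eef_pos"],s["tcp_rot"],s["contact_force"])
cal=get_calibration("wrist");im=grab_frame("wrist");cv2.imwrite("pics/w1.png",im)
np.savez("cal1.npz",**cal)
for th in ["timer_grip","timer_mark"]:
    for b in boxes_of("wrist",th)[:2]: print(th,b["conf"],toworld(cal,b["centre"]),proj(cal,toworld(cal,b["centre"])))
    for m in trace("wrist",th)[:1]:
        k=m["mask"];ys,xs=np.nonzero(k);print(th,m["conf"],len(xs),xs.min(),xs.max(),ys.min(),ys.max()); np.save(f"m_{th}.npy",k)
E
```

```text
2.65 [518.061 107.309 241.604] [-3.142  0.     2.2  ] [ 0.457  0.607 -0.461]
timer_grip 0.75 [488.756 160.187  47.224] [329.947 128.216]
timer_grip 0.57 2758 299 357 99 157
timer_mark 0.62 [484.95  162.186  41.992] [328.171 124.502]
timer_mark 0.6 8239 268 388 63 186
```

View pics/w1.png

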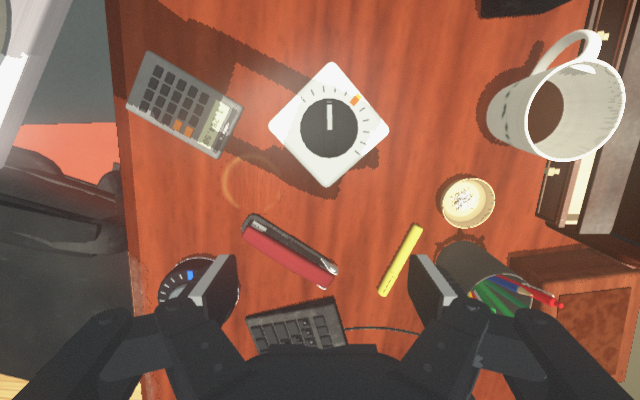

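The wrist view shows the timer's dial at (329,128), the pointer nearly straight up at about (330,115), and the orange mark at (355,100). Now I'll measure these by colour.

```bash
cat > meas.py <<'E'
from h import *
np.set_printoptions(precision=3,suppress=True)
def measure(im,cal,box,zp=80):
    x0,x1,y0,y1=box; c=im[y0:y1,x0:x1].astype(int); B,G,R=c[...,0],c[...,1],c[...,2]
    def blobs(m,mn=6):
        n,l,st,ce=cv2.connectedComponentsWithStats(m.astype(np.uint8));return [(st[i,4],ce[i]+[x0,y0],l==i) for i in range(1,n) if st[i,4]>=mn]
    orange=(R>190)&(R-B>110)&(G>90)&(G-B>40)
    white=(c.min(2)>150)
    dark=(c.max(2)<95)
    wb=max(blobs(white),key=lambda b:b[0]); ob=max(blobs(orange&(cv2.dilate(wb[2].astype(np.uint8),np.ones((9,9)))>0)),key=lambda b:b[0])
    mk=onz(cal,ob[1],41)
    # box centre by min-area rect of white outline at z=41
    ys,xs=np.nonzero(wb[2]);pts=np.array([onz(cal,(x+x0,y+y0),41)[:2] for x,y in zip(xs,ys)],np.float32)
    rect=cv2.minAreaRect(pts)
    db=max(blobs(dark),key=lambda b:b[0])
    print("orange",ob[0],ob[1],mk,"box",rect,"dark",db[0],db[1],onz(cal,db[1],51))
    wbs=[b for b in blobs(white) if b[2] is not wb[2] and np.linalg.norm(b[1]-db[1])<30 and b[0]<wb[0]]
    for b in wbs: print("white blob",b[0],b[1],onz(cal,b[1],zp))
    b=max(wbs,key=lambda b:b[0]);ys,xs=np.nonzero(b[2]);P=np.array([onz(cal,(x+x0,y+y0),zp)[:2] for x,y in zip(xs,ys)])
    v=np.linalg.svd(P-P.mean(0))[2][0]
    ctr=np.array(rect[0]); m=P.mean(0)
    if v@(m-ctr)<0:v=-v
    print("centre",ctr,"pointer dir by axis",np.arctan2(v[1],v[0]),"by centroid",np.arctan2(*(m-ctr)[::-1]),"mark dir",np.arctan2(*(mk[:2]-ctr)[::-1]),"mark dist",np.linalg.norm(mk[:2]-ctr), "ptr extent",(P-ctr)@v.T if 0 else [((P-ctr)@v).min(),((P-ctr)@v).max()])
E
python3 -c "
from meas import *
measure(cv2.imread('pics/w1.png'),dict(np.load('cal1.npz')),(255,400,50,195))
im=cv2.imread('pics/w1.png')[55:195,255:400];cv2.imwrite('pics/w1c.png',cv2.resize(im,None,fx=4,fy=4,interpolation=cv2.INTER_CUBIC))"
```

```text
orange 62 [354.855  99.532] [493.009 200.96   41.   ] box ((487.4388427734375, 159.24659729003906), (102.20629119873047, 101.95032501220703), 78.70970153808594) dark 56 [332.643 153.804] [507.704 139.54   51.   ]Traceback (most recent call last):
  File "<string>", line 3, in <module>
    measure(cv2.imread('pics/w1.png'),dict(np.load('cal1.npz')),(255,400,50,195))
    ~~~~~~~^^^^^^^^^^^^^^^^^^^^^^^^^^^^^^^^^^^^^^^^^^^^^^^^^^^^^^^^^^^^^^^^^^^^^^
  File "meas.py", line 19, in measure
    b=max(wbs,key=lambda b:b[0]);ys,xs=np.nonzero(b[2]);P=np.array([onz(cal,(x+x0,y+y0),zp)[:2] for x,y in zip(xs,ys)])
ValueError: max() iterable argument is empty
```

```bash
sed -i 's/^    db=.*/    dc=proj(cal,[*rect[0],60])/; s/"dark",db.*$/)/; s/np.linalg.norm(b\[1\]-db\[1\])<30/np.linalg.norm(b[1]-dc)<30/' meas.py
python3 -c "
from meas import *
im=cv2.imread('pics/w1.png')
cv2.imwrite('pics/w1c.png',cv2.resize(im[55:195,255:400],None,fx=4,fy=4,interpolation=cv2.INTER_CUBIC))
measure(im,dict(np.load('cal1.npz')),(255,400,50,195),81)"
```

```text
orange 62 [354.855  99.532] [493.009 200.96   41.   ] box ((487.4388427734375, 159.24659729003906), (102.20629119873047, 101.95032501220703), 78.70970153808594)
white blob 129 [329.016 116.597] [479.926 169.149  81.   ]
centre [487.439 159.247] pointer dir by axis 2.20340579076061 by centroid 2.219910146956705 mark dir 1.4380599218807193 mark dist 42.083872071214465 ptr extent [np.float64(0.5025612767829555), np.float64(24.254264813049918)]
```

View pics/w1c.png

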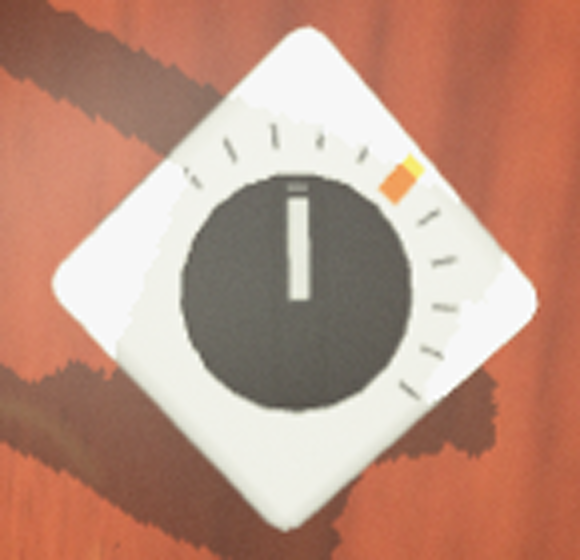

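Pointer direction is 2.21 rad and the mark's is about 1.40–1.44. The box measures 102×102 and the mark distance 42.1, both consistent with the spec. Axis is at (487.4, 159.3), so about 0.8 rad clockwise is needed.

```bash
python3 -c "
from plan import *
plan([487.4,159.5,100],2.21,4,40)"
```

```text
clock 2.9 [518.42020612 107.65636743 241.78622261] [3.14089831e+00 3.81084071e-04 2.20077733e+00] F [-0.24406147  0.09137906  0.04779395] open 0.9943220242727767
[40, [15.1, 1.3, 35.4], [0, 0, np.float64(-0.13)]]
[40, [15.0, 1.4, 35.5], [0, 0, np.float64(-0.13)]]
[40, [15.1, 1.4, 35.4], [0, 0, np.float64(-0.13)]]
[40, [15.0, 1.5, 35.5], [0, 0, np.float64(-0.13)]]
[487.4143029  159.50867094  99.96706467] [3.14090180e+00 3.87369909e-04 2.20985304e+00]
```

Emit:
servo_tool([
  [40,[15,1.4,35.4],[0,0,-0.1]],
  [40,[15,1.4,35.4],[0,0,-0.1]],
  [40,[15,1.4,35.4],[0,0,-0.1]],
  [40,[15,1.4,35.4],[0,0,-0.2]],
  [40,[0,0,0],[0,0,0]],
  [40,[0,0,0],[0,0,0]],
], force=30)

```text
clock: 3.65
eef_pos: [488.3, 159.8, 100.9]
tcp_rot: [3.14, 0.001, 2.211]
contact_force: [0.3, -0.3, -0.1]
opening: 0.468
```

```bash
python3 - <<'E'
from h import *
np.set_printoptions(precision=3,suppress=True)
s=sense();print(s["clock"],s["eef_pos"],s["tcp_rot"],s["contact_force"],s["opening"])
a=grab_frame("side");b=grab_frame("wrist");
cal=get_calibration("side");u,v=map(int,proj(cal,[487,159,90]))
a=cv2.resize(a[v-50:v+50,u-50:u+50],(400,400),interpolation=cv2.INTER_CUBIC);b=b[:,120:520]
cv2.imwrite("pics/p2.png",np.hstack([a,b]))
E
```

```text
3.65 [488.322 159.811 100.882] [3.14  0.001 2.211] [ 0.256 -0.329 -0.059] 0.46842659923772134
```

View pics/p2.png

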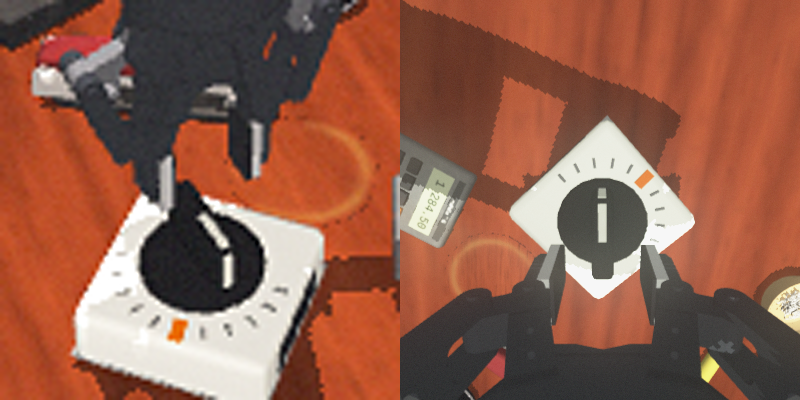

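The fingers straddle the bar, centred at x≈602 between fingertips at 555 and 648. Now I descend and close.

Emit:
servo_tool([
  [40,[0,0,15],[0,0,0]],
  [40,[0,0,15],[0,0,0]],
  [40,[0,0,13],[0,0,0]],
  [30,[0,0,0],[0,0,0]],
  [22,[0,0,0],[0,0,0]],
  [10,[0,0,0],[0,0,0]],
  [5,[0,0,0],[0,0,0]],
  [5,[0,0,0],[0,0,0]],
], force=30)

```text
clock: 4.75
eef_pos: [487.4, 160.0, 56.9]
tcp_rot: [3.141, 0.0, 2.211]
contact_force: [0.8, 0.0, -1.1]
opening: 0.161
```

Emit:
servo_tool([
  [5,[0,0,1],[0,0,0]],
  [5,[0,0,1],[0,0,0]],
  [5,[0,0,0],[0,0,0]],
], force=40)

```text
clock: 5.12
eef_pos: [487.6, 160.1, 56.5]
tcp_rot: [3.141, 0.0, 2.211]
contact_force: [-6.1, -1.4, 25.7]
opening: 0.157
```

Emit:
servo_tool([
  [5,[0,0,-0.7],[0,0,0]],
  [5,[0,0,0],[0,0,0]],
])

```text
clock: 5.38
eef_pos: [487.6, 160.1, 56.6]
tcp_rot: [3.141, 0.0, 2.211]
contact_force: [-4.6, -0.7, 16.0]
opening: 0.158
```

Emit:
servo_tool([
  [5,[0,0,0],[0,0,3]],
  [5,[0,0,0],[0,0,3]],
  [5,[0,0,0],[0,0,3]],
  [5,[0,0,0],[0,0,3]],
], force=60)

```text
clock: 5.88
eef_pos: [487.6, 160.2, 56.7]
tcp_rot: [3.141, 0.0, 2.0]
contact_force: [-4.0, -1.2, 16.8]
opening: 0.148
```

```bash
python3 - <<'E'
from h import *
s=sense();print(s["clock"],s["eef_pos"],s["tcp_rot"],s["contact_force"],s["wrist_torque"],s["opening"])
a=grab_frame("side");b=grab_frame("wrist");cv2.imwrite("pics/s3.png",a)
cal=get_calibration("side");u,v=map(int,proj(cal,[487,159,60]))
a=cv2.resize(a[v-50:v+50,u-50:u+50],(400,400),interpolation=cv2.INTER_CUBIC);b=b[:,120:520]
cv2.imwrite("pics/p3.png",np.hstack([a,b]))
E
```

```text
5.875 [487.64446391 160.18821562  56.70047075] [3.14067447e+00 2.94576817e-05 1.99989643e+00] [-4.02012361 -1.16772077 16.7791206 ] [-0.15165633  0.86336602  0.20627851] 0.14848228881624365
```

View pics/p3.png

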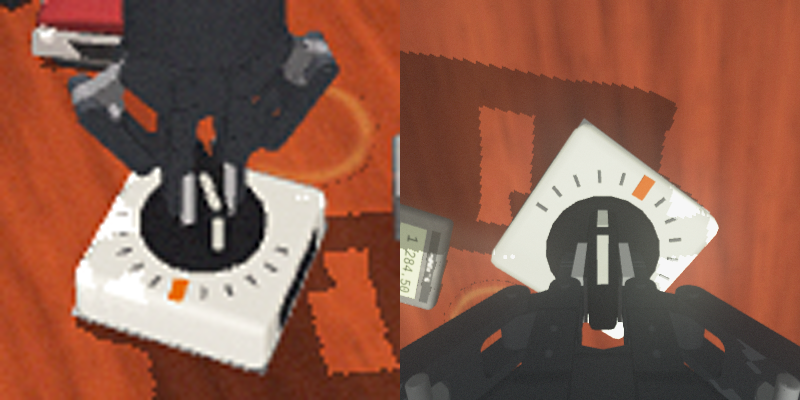

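The dial turns (torque 0.2 N m) and the box has stayed put. Force is about 17 N, so I continue.

Emit:
servo_tool([
  [5,[0,0,0],[0,0,4]],
  [5,[0,0,0],[0,0,4]],
  [5,[0,0,0],[0,0,4]],
  [5,[0,0,0],[0,0,4]],
])

```text
clock: 6.48
eef_pos: [487.8, 160.3, 56.7]
tcp_rot: [3.14, -0.0, 1.72]
contact_force: [-3.8, 0.2, 16.4]
opening: 0.149
```

Emit:
servo_tool([
  [5,[0,0,0],[0,0,4]],
  [5,[0,0,0],[0,0,4]],
  [5,[0,0,0],[0,0,4]],
  [5,[0,0,0],[0,0,3]],
  [5,[0,0,0],[0,0,0]],
])

```text
clock: 7.1
eef_pos: [487.9, 160.3, 56.8]
tcp_rot: [3.14, -0.001, 1.459]
contact_force: [-3.3, -0.9, 14.7]
opening: 0.153
```

```bash
python3 - <<'E'
from h import *
s=sense();print(s["clock"],s["eef_pos"],s["tcp_rot"],s["contact_force"],s["wrist_torque"],s["opening"])
a=grab_frame("side");b=grab_frame("wrist");cv2.imwrite("pics/s4.png",a)
cal=get_calibration("side");u,v=map(int,proj(cal,[487,159,60]))
a=cv2.resize(a[v-50:v+50,u-50:u+50],(400,400),interpolation=cv2.INTER_CUBIC);b=b[:,120:520]
cv2.imwrite("pics/p4.png",np.hstack([a,b]))
E
```

```text
7.1 [487.93722303 160.31216919  56.75972659] [ 3.14028988e+00 -8.01051197e-04  1.45944279e+00] [-3.28324231 -0.92436185 14.68068551] [-0.05854157  0.69264784 -0.16975108] 0.15336480568463762
```

View pics/p4.png

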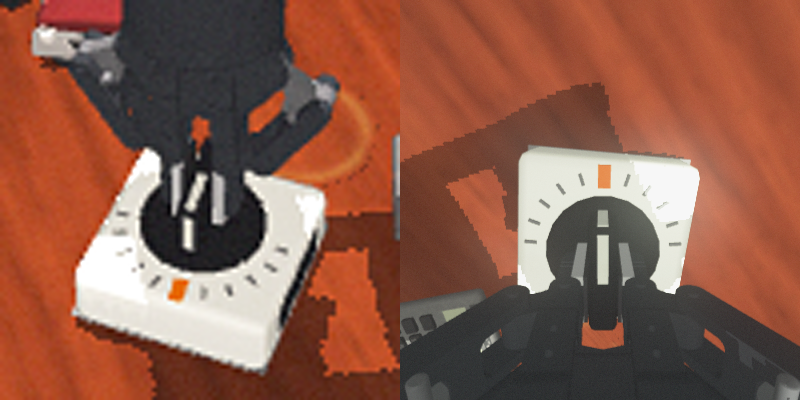

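The pointer (x≈602) lines up with the orange mark (604,176), and the box is unmoved in the side view. I'll unload slightly, release and retreat.

Emit:
servo_tool([
  [5,[0,0,-0.6],[0,0,0]],
  [5,[0,0,0],[0,0,0]],
  [25,[0,0,0],[0,0,0]],
  [40,[0,0,0],[0,0,0]],
  [40,[0,0,-3],[0,0,0]],
  [40,[0,0,-20],[0,0,0]],
  [40,[0,0,-40],[0,0,0]],
  [40,[0,0,-50],[0,0,0]],
], force=30)

```text
clock: 8.2
eef_pos: [486.5, 159.7, 169.5]
tcp_rot: [-3.14, 0.001, 1.46]
contact_force: [1.2, 0.3, -0.4]
opening: 0.468
```

Emit:
servo_tool([
  [60,[-20,0,-50],[0,0,0]],
  [60,[-40,0,-20],[0,0,0]],
  [60,[0,0,0],[0,0,0]],
  [60,[0,0,0],[0,0,0]],
])

```text
clock: 8.7
eef_pos: [480.4, 100.4, 238.7]
tcp_rot: [-3.141, -0.0, 1.459]
contact_force: [-0.6, -0.6, -0.2]
opening: 0.703
```

```bash
python3 - <<'E'
from meas import *
s=sense();print(s["clock"],s["eef_pos"],s["tcp_rot"],s["contact_force"])
cal=get_calibration("wrist");im=grab_frame("wrist");cv2.imwrite("pics/w5.png",im)
u,v=map(int,proj(cal,[487.5,159.5,45]));print(u,v)
h=85;y0=max(0,v-h)
cv2.imwrite("pics/w5c.png",cv2.resize(im[y0:v+h,u-h:u+h],None,fx=3,fy=3,interpolation=cv2.INTER_CUBIC))
t=grab_frame("top");t0=cv2.imread("pics/top0.png");d=cv2.absdiff(t,t0)[185:240,345:405].max();print("volume diff",d)
try: measure(im,cal,(u-h,u+h,y0,v+h),81)
except Exception as e: print(e)
E
```

```text
8.7 [480.429 100.435 238.671] [-3.141 -0.     1.459] [-0.584 -0.62  -0.151]
323 128
volume diff 61
orange 66 [323.636  88.455] [492.556 200.814  41.   ] box ((487.5328674316406, 159.44815063476562), (101.20001983642578, 101.43846893310547), 78.4922103881836)
white blob 125 [323. 117.] [488.553 171.507  81.   ]
centre [487.533 159.448] pointer dir by axis 1.4600772982314467 by centroid 1.486478968283613 mark dir 1.4499637831380194 mark dist 41.669626441377474 ptr extent [np.float64(0.67185708108391), np.float64(23.269054087866483)]
```

View pics/w5c.png

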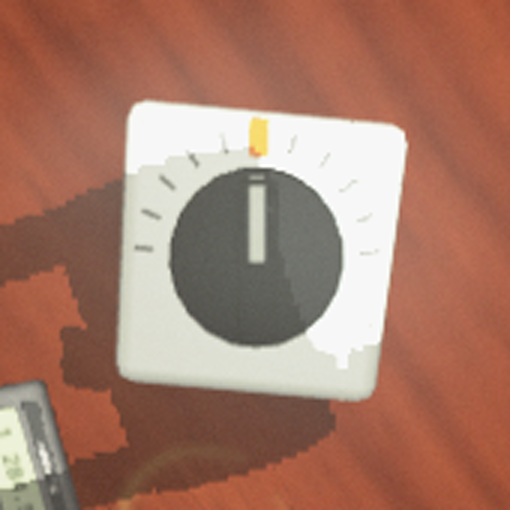

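The pointer line at (257,225) points at the mark at (259,137), an angle error of at most 0.04 rad, and the body moved less than 1 mm. Handing in.

```bash
python3 -c "
from rig import *
print(sign_off())"
```

```text
the job is handed in; nothing more can be done
None
```

I turned the timer's dial about 0.75 rad clockwise, so its pointer now points at the orange mark, then let go and handed the job in at about 9 s. While turning I gripped the dial's bar and pressed down with about 15–17 N. Before the turn the press briefly reached about 26 N, so I eased it off.

- **Dial:** after release, the wrist camera put the pointer at 1.46–1.49 rad and the mark at 1.45 rad. That is 0.01–0.04 rad off, with 0.2 allowed.
- **Timer body:** the box centre and the mark each moved less than 1 mm between the before and after measurements, within camera accuracy.
- **Robot:** the arm is well clear, about 240 mm up, with contact force near zero.
- **Volume control:** I never went near it below about 240 mm. A raw before/after comparison of the top pictures did show some brightness change around it. I take that to be the arm's shadow, but I did not check it further.

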